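Rack the rinsed dosing cups by size

TASK

Put the four rinsed blue dosing cups back in the white drip rack in order of size, so the right measure is at hand for the next wash: the smallest cup in the smallest well and so on up to the largest in the largest, each upright and fully down on the black rubber seat of its well. Leave the mug and the dropper bottle where they stand.

Things in the scene. Friction and masses are not known exactly. Their poses are not given: they have to be found in the camera images.
- cup_small: The smallest of four blue plastic dosing cups: open, round, straight-sided, no handle, 34 mm outer diameter, 60 mm tall, wall 2.5 mm, its foot bevelled 4 mm in and 5 mm up all round. It starts upright on the worktop. Origin: centre of its underside; z up through the mouth. Loose, under 0.15 kg.
- cup_medium: The second smallest of four blue plastic dosing cups: open, round, straight-sided, no handle, 44 mm outer diameter, 72 mm tall, wall 2.5 mm, its foot bevelled 4 mm in and 5 mm up all round. It starts upright on the worktop. Origin: centre of its underside; z up through the mouth. Loose, under 0.15 kg.
- cup_large: The second largest of four blue plastic dosing cups: open, round, straight-sided, no handle, 54 mm outer diameter, 84 mm tall, wall 2.5 mm, its foot bevelled 4 mm in and 5 mm up all round. It starts upright on the worktop. Origin: centre of its underside; z up through the mouth. Loose, under 0.15 kg.
- cup_largest: The largest of four blue plastic dosing cups: open, round, straight-sided, no handle, 64 mm outer diameter, 96 mm tall, wall 2.5 mm, its foot bevelled 4 mm in and 5 mm up all round. It starts upright on the worktop. Origin: centre of its underside; z up through the mouth. Loose, under 0.15 kg.
- seat_small: Black rubber disc on the floor of the smallest well of the white drip rack: disc 41 mm across; well 42 mm across, rim 24 mm above the worktop, 3 mm bevel. Origin: centre of the disc's underside, 8 mm above the worktop; the disc's top, where the cup stands, is 2 mm higher. y points along the row towards larger wells, z up. Seats follow along the row at 0, 65, 140 and 225 mm.
- seat_medium: Black rubber disc on the floor of the second smallest well of the white drip rack: disc 51 mm across; well 52 mm across, rim 24 mm above the worktop, 3 mm bevel. Origin: centre of the disc's underside, 8 mm above the worktop; the disc's top, where the cup stands, is 2 mm higher. y points along the row towards larger wells, z up.
- seat_large: Black rubber disc on the floor of the second largest well of the white drip rack: disc 61 mm across; well 62 mm across, rim 24 mm above the worktop, 3 mm bevel. Origin: centre of the disc's underside, 8 mm above the worktop; the disc's top, where the cup stands, is 2 mm higher. y points along the row towards larger wells, z up.
- seat_largest: Black rubber disc on the floor of the largest well of the white drip rack: disc 71 mm across; well 72 mm across, rim 24 mm above the worktop, 3 mm bevel. Origin: centre of the disc's underside, 8 mm above the worktop; the disc's top, where the cup stands, is 2 mm higher. y points along the row towards larger wells, z up. The rack is a fixed block 104 x 330 x 24 mm high, at any angle.
- mug: Bystander: black and white mug, 82 mm across, 97 mm tall, standing upright on the left beyond the cups. Origin: centre of its underside. Loose.
- dropper: Bystander: small amber dropper bottle, 34 mm across, 102 mm tall, standing upright beyond the rack on the right. Origin: centre of its underside. Loose.
Not all that is in view belongs to the job. What is shaped like the cup_largest but orange is not meant.

How it is judged:
By the outcome, as a careful person would: the job done as asked, in the order asked, and still so for the second after the job is handed in, with the robot touching nothing.
It also fails if it takes over 120 s, if anything falls off the work surface, if the arm or the gripper's body presses on something with over 40 N, if the wrist force passes 120 N, or if a joint passes its speed limit or range.

ROBOT

A 6-joint arm with a two-finger parallel gripper is mounted at the origin on a cart in front of the work surface, level with it; the furniture and walls round the work are solid. World frame = base frame: x ahead of the robot, y to its left, z up, the work surface at z = 0. Lengths are in m, angles in rad, forces in N, time in s.
With the tool pointing down it reaches from about 0.35 to 0.975 m from the base axis. Payload 4.9 kg.
Tool frame: the origin (TCP) lies at the very end of the fingers, on their centre line; the grasp point (between the pads) lies 19 mm behind it (arm.pinch_z is the y of the grasp point in the tool frame, in m); y points along the fingers, x is the direction in which the jaws open and shut, and the axes are right-handed (so a half turn about y gives the same grasp; the last joint's range is limited). The gripper opens to 85 mm and grips with 20 to 120 N. Pads are 22 mm wide; open, the fingers measure 114 mm over their backs; the gripper's body (76 mm by 85 mm) begins 54 mm behind the grasp point. The pads swing forward as they close: fully open they stand 13 mm farther back than shut.
Start: joints at [1.137, 0.053, 1.613, -0, 1.476, -0.119], TCP at [0.194, 0.594, 0.231] pointing down, gripper open.
Joint ranges: [-3.01, 3.01], [-1.01, 2.22], [0.06, 2.58], [-1.02, 4.17], [0.09, 2.62], [-3.14, 3.14]. Speed limits (rad/s): [2.57, 2.57, 3.14, 3.14, 3.14, 3.14].

INTERFACE

Orientations are given as a unit quaternion [w, x, y, z].
In Python, from plant import arm gives the robot as it stands.
- The arm moves only by the shell command python3 -m jog 'ROWS' [OPENING] [FORCE]. ROWS is JSON, a list of rows, each an object with "xyz": the shift along the tool's x, y, z as a fraction of full scale, a list of three; "turn": the turn, a rotation vector about the tool's x, y, z as a fraction of full scale, a list of three. A call has 1 to 8 rows; each row shifts and turns the commanded pose from where the row before left it, along the tool's axes as they then stand; what a row does not reach is not made up. Full scale, the value 1, is 0.02 m for a shift and 6 degrees for a turn. A row lasts 1/12 s, in which the tool goes at most 41.7 mm and 7.16 degrees, less where a joint would pass 70% of its speed; a pose out of reach is approached as far as the arm can. A call with a number of a shift or a turn outside -1 to 1 is refused whole. A call with a gripper value outside its range is refused whole. OPENING is the gripper's target within -1 to 1 (shut at 1, half-way at 0, fully open at -1), set as the call begins (- or left out, the last holds). The fingers move at their own pace and stop on an object; FORCE is the grip in N (left out, the last holds). Time passes only in rows, so rows that do not move let the fingers close. It gives the time, the measured TCP pose, the force and the opening at its end, in the units of the state.
- arm.read_state(): the state, without advancing time (a new reading comes with each control period).
- arm.read_camera(name): name is "scene" or "top" or "wrist"; returns (picture, depth): 384x512x3 uint8, red, green, blue; 384x512 float32, m along the optical axis (not along the pixel's ray), 0 where there is no reading.
- arm.camera_params(name): a dict with "intrinsics" (3x3 intrinsics, pixels), "D" ([k1, k2, p1, p2, k3] as OpenCV has them; the pictures are not rectified), "pose" (4x4, takes a point from camera to world coordinates); the wrist camera has in their place "hand_eye" (4x4, takes a point from camera to tool coordinates, whose origin is the TCP and whose axes are the tool frame's). Camera axes: x right, y down, z forward; pixel columns grow to the right and rows downward; lengths in m; the calibration is good to about 2 mm. A picture is of the moment at which its call begins: read the wrist's pose just before it. camera_params takes no time and is no camera call.
- arm.hand_in(): hands the job in, once; it reports no verdict.
Trained networks look in the newest picture that a camera, given by its name, has taken for a name from the list of things; names that differ only in an ending like _2 or _b are one class to them, and where a whole thing is asked for, a point or a joint stands for the part that bears it (a point fixed in the world has none). Each returns a list of dicts, best first, with "conf" (0 to 1); they miss things now and then, are a little off and sometimes report something else, mostly with a low value. They report only what shows in the picture. A call takes as long as a camera call. They do not tell look-alikes from the thing itself.
- arm.look_for(camera, query): "at" ([column, row] in pixels, amid what is visible of it).
- arm.trace(camera, query): "region" (384x512 bool, what is visible of it) and "at" ([column, row] in pixels, amid what is visible of it).
The state is a dict: "t": time; "joints": joint angles; "qd": joint speeds; "joint_torque": joint torques, N m; "eef_pos": TCP position; "eef_rot": TCP orientation; "ft_force": force on the tool from outside, world axes, zero at the start; "moment": the same for the moment, N m; "opening": finger opening in m.
Only numpy, scipy, OpenCV 4.12 (cv2) and the standard library are available. Lean on these libraries where they do the work, as an engineer would, in place of code of your own. Each camera call takes 0.05 s, during which the arm holds its last target.

## Working session

There is one attempt and no reset: what is moved stays moved. The work goes in short steps, Python scripts to look and compute and a shell command to move; the robot and the scene stay as the last step left them, time stands still between calls to the robot, and variables do not carry over. Pictures are saved under pics/ and viewed, and the job is handed in when it is done.

```bash
ls; mkdir -p pics; python3 - <<'E'
from plant import arm
import cv2
s=arm.read_state(); print(s)
for n in ("scene","top","wrist"):
    im,d=arm.read_camera(n); cv2.imwrite(f"pics/{n}0.png",im[:,:,::-1])
    print(n,arm.camera_params(n))
print(arm.pinch_z)
E
```

```text
pics
{'t': 0.0, 'joints': array([ 1.13696085e+00,  5.33733445e-02,  1.61428317e+00,  2.11880614e-05,
        1.47597571e+00, -1.19016808e-01]), 'qd': array([ 1.37851249e-04,  9.23395003e-04,  6.05399121e-04, -4.30656552e-06,
        8.79215441e-05,  1.57493126e-03]), 'joint_torque': array([ 1.46449594e-03, -3.93670249e+01, -3.70186293e+01,  7.36181300e-05,
        6.58624631e-03,  1.47062991e-05]), 'eef_pos': array([0.19327279, 0.59372314, 0.23005925]), 'eef_rot': array([-0.57185366,  0.57254339,  0.41480418, -0.41607084]), 'ft_force': array([ 0.07464586, -0.14016738,  0.412971  ]), 'moment': array([-0.0582541 ,  0.01946449,  0.01642013]), 'opening': 0.08537284593127831}
scene {'intrinsics': array([[444.26447978,   0.        , 253.73240021],
       [  0.        , 444.26447978, 193.09795216],
       [  0.        ,   0.        ,   1.        ]]), 'D': array([-0.03448483,  0.        ,  0.        ,  0.        ,  0.        ]), 'pose': array([[ 0.74088979, -0.37169208,  0.55939907, -0.25837908],
       [-0.671466  , -0.39171085,  0.62904374, -0.89202975],
       [-0.01468789, -0.84166954, -
[... 512 characters left out ...]
5595 ,  1.09407183],
       [ 0.        ,  0.        ,  0.        ,  1.        ]])}
wrist {'intrinsics': array([[291.28089839,   0.        , 258.96002222],
       [  0.        , 291.28089839, 189.11252859],
       [  0.        ,   0.        ,   1.        ]]), 'D': array([-0.05079518,  0.        ,  0.        ,  0.        ,  0.        ]), 'hand_eye': array([[ 9.99998672e-01, -4.04540357e-04, -1.57870829e-03,
        -1.08523655e-03],
       [ 1.38796982e-03, -2.96279202e-01,  9.55100365e-01,
        -1.42328069e-01],
       [-8.54115076e-04, -9.55101288e-01, -2.96278247e-01,
         7.62279682e-02],
       [ 0.00000000e+00,  0.00000000e+00,  0.00000000e+00,
         1.00000000e+00]])}
-0.0187
```

View pics/scene0.png

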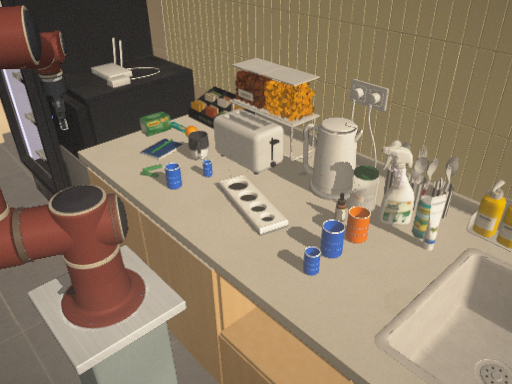

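View pics/top0.png

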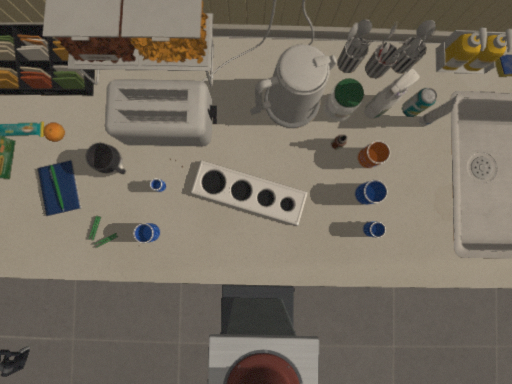

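View pics/wrist0.png

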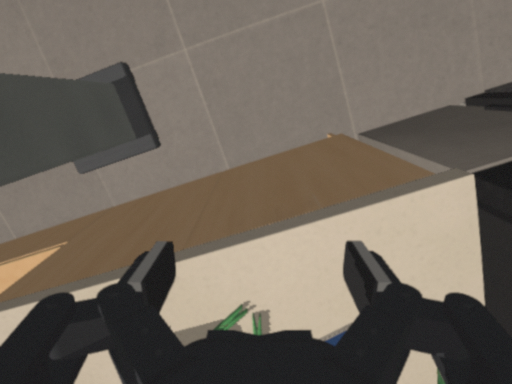

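The top view shows blue cups at about (147,232), (158,185), (375,229) and (371,192), and an orange look-alike at (374,154). The rack's wells run from (213,181), the largest, to (288,204), the smallest. The mug is at (104,158) and the dropper at (340,141). Next I'll measure them.

```bash
cat > h.py <<'E'
from plant import arm
import cv2, numpy as np
from scipy.optimize import least_squares
from scipy.spatial.transform import Rotation as R
def world(cam,uv,z=None,d=None,pose=None):
    p=arm.camera_params(cam); uv=np.asarray(uv,float).reshape(-1,1,2)
    n=cv2.undistortPoints(uv,p["intrinsics"],p["D"]).reshape(-1,2)
    r=np.c_[n,np.ones(len(n))]
    T=p["pose"] if pose is None else pose
    rw=r@T[:3,:3].T; o=T[:3,3]
    if d is None:
        d=(z-o[2])/rw[:,2]
    return o+rw*np.asarray(d).reshape(-1,1)
def toolR(s):
    w,x,y,z=s["eef_rot"]; return R.from_quat([x,y,z,w]).as_matrix()
def wpose(s):
    T=np.eye(4);T[:3,:3]=toolR(s);T[:3,3]=s["eef_pos"]
    return T@arm.camera_params("wrist")["hand_eye"]
def circ(P,r=None):
    # algebraic init then robust fit; r fixed if given
    c0=np.r_[P[:,:2].mean(0),r or .03]
    f=(lambda c:np.hypot(*(P[:,:2]-c[:2]).T)-(r or c[2]))
    return least_squares(f,c0,loss='soft_l1',f_scale=.001).x
E
python3 - <<'E'
from h import *
im,d=arm.read_camera("top")
for q in ["cup_small","cup_medium","cup_large","cup_largest","mug","dropper","seat_small","seat_medium","seat_large","seat_largest"]:
    for r in arm.trace("top",q)[:5]:
        v,u=np.nonzero(r["region"]); dd=d[v,u]; P=world("top",np.c_[u,v],d=dd)[dd>0]
        zt=np.percentile(P[:,2],95)
        T=P[P[:,2]>zt-.006]; c=circ(T)
        print(q,round(r["conf"],2),np.round(r["at"]),len(u),"z",np.round([P[:,2].min(),zt],3),"xy",np.round((T.min(0)+T.max(0))[:2]/2,4),"ext",np.round(np.ptp(T[:,:2],axis=0),3),im[v,u].mean(0).round())
cv2.imwrite("pics/topc.png",cv2.resize(im[110:260,80:420],None,fx=2.3,fy=2.3,interpolation=2)[:,:,::-1])
E
```

```text
cup_small 0.72 [157. 184.] 169 z [-0.002  0.061] xy [0.5851 0.3153] ext [0.031 0.032] [ 79.  91. 115.]
cup_small 0.36 [339. 142.] 162 z [0.003 0.099] xy [ 0.7228 -0.2063] ext [0.014 0.011] [62. 51. 43.]
cup_medium 0.74 [376. 231.] 327 z [-0.004  0.073] xy [ 0.4701 -0.3059] ext [0.042 0.044] [57. 66. 83.]
cup_large 0.62 [144. 233.] 415 z [-0.002  0.083] xy [0.4469 0.337 ] ext [0.049 0.051] [ 57.  74. 106.]
cup_largest 0.66 [371. 156.] 662 z [-0.004  0.096] xy [ 0.6821 -0.3   ] ext [0.059 0.064] [95. 61. 40.]
cup_largest 0.64 [371. 191.] 615 z [-0.002  0.097] xy [ 0.5749 -0.291 ] ext [0.061 0.063] [45. 57. 79.]
mug 0.72 [104. 158.] 911 z [-0.004  0.096] xy [0.6536 0.4553] ext [0.073 0.091] [52. 49. 46.]
dropper 0.5 [339. 142.] 186 z [-0.003  0.098] xy [ 0.7228 -0.2063] ext [0.014 0.011] [63. 53. 45.]
seat_small 0.66 [286. 204.] 131 z [0.005 0.012] xy [ 0.5413 -0.0607] ext [0.035 0.036] [40. 38. 36.]
seat_small 0.6 [144. 234.] 425 z [-0.005  0.084] xy [0.4481 0.337 ] ext [0.052 0.051] [ 60.  76. 106.]
seat_small 0.39 [343. 142.] 196 z [-0.003  0.098] xy [ 0.7228 -0.2065] ext [0.014 0.011] [71. 60. 51.]
seat_medium 0.51 [267. 199.] 222 z [0.003 0.013] xy [0.5559 0.0043] ext [0.044 0.047] [40. 38. 36.]
seat_large 0.63 [239. 190.] 327 z [0.004 0.013] xy [0.5767 0.0753] ext [0.059 0.059] [40. 38. 36.]
seat_largest 0.75 [212. 181.] 432 z [0.004 0.013] xy [0.5998 0.1569] ext [0.069 0.068] [37. 36. 35.]
```

View pics/topc.png

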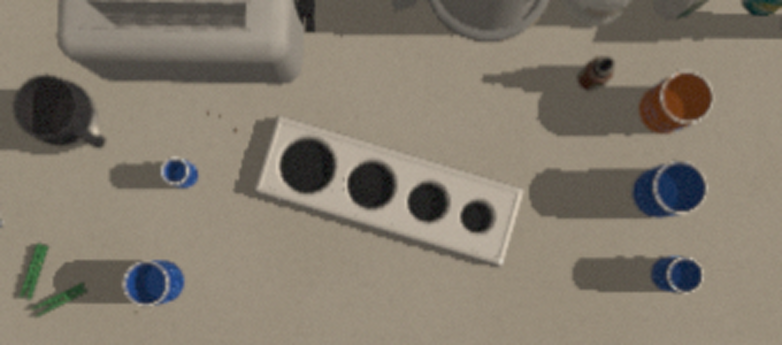

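Confirmed in the crop. The two candidates for cup_largest are the blue cup at (371,192) and the orange one at (374,154). The task says orange isn't meant, so it's the blue one. The measured sizes match: small (158,185), medium (375,229), large (147,232), largest blue (371,192). Now I'll fit the rack and work out the tool axes.

```bash
cat >> h.py <<'E'
OFF=np.array([0,.065,.140,.225])
def rackfit(C):
    f=lambda p:(np.c_[p[0]+np.cos(p[2])*OFF,p[1]+np.sin(p[2])*OFF]-C).ravel()
    s=least_squares(f,[C[0,0],C[0,1],1.3]); return s.x,s.fun.reshape(-1,2)
def go(tx,ty,tz,yaw=None):
    """shift in tool axes (units of 20mm) from present measured pose to target TCP; turn about tool y"""
    s=arm.read_state(); Rm=toolR(s); d=np.array([tx,ty,tz])-s["eef_pos"]
    print("t",round(s["t"],2),"tcp",s["eef_pos"].round(4),"op",round(s["opening"],4),"F",s["ft_force"].round(1))
    print("tilt(deg)",np.degrees(np.arccos(-Rm[2,1])).round(2),"toolx",Rm[:,0].round(3),"toolz",Rm[:,2].round(3),"yaw",np.degrees(np.arctan2(Rm[1,0],Rm[0,0])).round(2))
    print("shift units",(Rm.T@d/.02).round(2))
E
python3 - <<'E'
from h import *
im,d=arm.read_camera("top")
hsv=cv2.cvtColor(im,cv2.COLOR_RGB2GRAY)
C=[]
for q,(u,v),rad in [("s",(287,204),41),("m",(266,198),51),("l",(241,190),61),("L",(213,182),71)]:
    m=(hsv<70).astype(np.uint8); n,l,st,ce=cv2.connectedComponentsWithStats(m)
    k=l[v,u]; vv,uu=np.nonzero(l==k)
    P=world("top",np.c_[uu,vv],z=.010); C.append(P.mean(0)[:2]); print(q,st[k],C[-1].round(4),np.ptp(P,axis=0).round(4))
p,res=rackfit(np.array(C)); print("rack",p.round(4),np.degrees(p[2]),"res mm",(res*1e3).round(1))
print(np.c_[p[0]+np.cos(p[2])*OFF,p[1]+np.sin(p[2])*OFF].round(4))
uu,vv=np.meshgrid(np.arange(512),np.arange(384)); W=world("top",np.c_[uu.ravel(),vv.ravel()],d=d.ravel())
m=((W[:,2]>.016)&(W[:,2]<.03)).reshape(384,512).astype(np.uint8); m[:,:180]=0;m[:,320:]=0;m[:150]=0;m[235:]=0
v,u=np.nonzero(m); P=world("top",np.c_[u,v],z=.024)[:,:2]; print(cv2.minAreaRect((P*1000).astype(np.float32)))
# cups: rim circles by colour-region depth
for n,r in [("cup_small",.017),("cup_medium",.022),("cup_large",.027),("cup_largest",.032)]:
    h={"cup_small":.06,"cup_medium":.072,"cup_large":.084,"cup_largest":.096}[n]
    g={"cup_small":(.585,.315),"cup_medium":(.47,-.306),"cup_large":(.447,.337),"cup_largest":(.575,-.291)}[n]
    k=(np.hypot(W[:,0]-g[0],W[:,1]-g[1])<r+.01)&(abs(W[:,2]-h)<.006)
    T=W[k]; c=circ(T,r-.00125); print(n,k.sum(),c[:2].round(4))
go(.585,.315,.2)
E
```

```text
s [281 198  13  13 135] [ 0.5383 -0.0605] [0.0355 0.0354 0.    ]
m [258 190  17  16 211] [0.556  0.0024] [0.0445 0.0471 0.    ]
l [232 181  20  19 301] [0.5762 0.0751] [0.0534 0.0561 0.    ]
L [202 171  24  23 418] [0.5991 0.1572] [0.0655 0.0679 0.    ]
rack [ 0.5385 -0.06    1.2985] 74.39881282806373 res mm [[ 0.2  0.5]
 [-0.   0.2]
 [-0.1 -0.2]
 [-0.1 -0.5]]
[[ 0.5385 -0.06  ]
 [ 0.556   0.0026]
 [ 0.5762  0.0748]
 [ 0.599   0.1567]]
((569.8326416015625, 52.59605407714844), (326.5669860839844, 101.46892547607422), 74.47723388671875)
cup_small 44 [0.5849 0.3147]
cup_medium 65 [ 0.471  -0.3054]
cup_large 72 [0.4479 0.3378]
cup_largest 94 [ 0.575  -0.2911]
t 0.75 tcp [0.1935 0.5943 0.2313] op 0.0854 F [-0.2 -0.1 -0.2]
tilt(deg) 0.0 toolx [0.31  0.951 0.   ] toolz [-0.951  0.31   0.   ] yaw 71.96
shift units [ -7.22   1.57 -22.94]
```

```bash
python3 -m jog '[{"xyz":[0,0,-1],"turn":[0,1,0]},{"xyz":[0,0,-1],"turn":[0,1,0]},{"xyz":[0,0,-1],"turn":[0,1,0]},{"xyz":[0,0,-1],"turn":[0,1,0]},{"xyz":[0,0,-1],"turn":[0,1,0]},{"xyz":[0,0,-1],"turn":[0,1,0]},{"xyz":[0,0,-1],"turn":[0,1,0]},{"xyz":[0,0,-1],"turn":[0,1,0]}]' -0.3 30
python3 -m jog '[{"xyz":[1,0,0],"turn":[0,1,0]},{"xyz":[1,0,0],"turn":[0,1,0]},{"xyz":[1,0,0],"turn":[0,1,0]},{"xyz":[1,0,0],"turn":[0,1,0]},{"xyz":[1,0,0],"turn":[0,1,0]},{"xyz":[1,0,0],"turn":[0,1,0]},{"xyz":[0,0,0],"turn":[0,0.6,0]},{"xyz":[0,0,0],"turn":[0,0,0]}]'
python3 - <<'E'
from h import *
go(.585,.315,.15)
print(arm.read_state()["joints"].round(2))
E
```

```text
t: 1.42
eef_pos: [0.3151, 0.4957, 0.2313]
eef_rot: [0.692, -0.692, -0.145, 0.145]
ft_force: [-0.5, -0.3, -0.9]
opening: 0.0555
t: 2.08
eef_pos: [0.4319, 0.5144, 0.231]
eef_rot: [-0.7, 0.701, -0.097, 0.097]
ft_force: [0.3, 0.5, -0.2]
opening: 0.0558
t 2.08 tcp [0.4319 0.5144 0.231 ] op 0.0558 F [ 0.3  0.5 -0.2]
tilt(deg) 0.02 toolx [ 0.962 -0.272 -0.   ] toolz [ 0.272  0.962 -0.   ] yaw -15.77
shift units [10.08  4.05 -7.51]
[0.76 0.16 1.5  0.   1.48 1.04]
```

```bash
python3 -m jog '[{"xyz":[1,0,-1],"turn":[0,0,0]},{"xyz":[1,0,-1],"turn":[0,0,0]},{"xyz":[1,0,-1],"turn":[0,0,0]},{"xyz":[1,0,-1],"turn":[0,0,0]},{"xyz":[1,0,-1],"turn":[0,0,0]},{"xyz":[1,0,-1],"turn":[0,0,0]},{"xyz":[1,0,-1],"turn":[0,0,0]},{"xyz":[1,0.5,-0.5],"turn":[0,0,0]}]'
python3 -m jog '[{"xyz":[1,1,0],"turn":[0,0,0]},{"xyz":[1,1,0],"turn":[0,0,0]},{"xyz":[0,1,0],"turn":[0,0,0]},{"xyz":[0,0.5,0],"turn":[0,0,0]},{"xyz":[0,0,0],"turn":[0,0,0]}]'
python3 - <<'E'
from h import *
s=arm.read_state(); im,d=arm.read_camera("wrist"); T=wpose(s)
for r in arm.trace("wrist","cup_small")[:3]:
    v,u=np.nonzero(r["region"]); dd=d[v,u]; P=world("wrist",np.c_[u,v],d=dd,pose=T)[dd>0]
    k=P[:,2]>np.percentile(P[:,2],97)-.006; print(r["conf"],r["at"],np.percentile(P[:,2],97).round(3),k.sum(),circ(P[k],.01575)[:2].round(4),((P[k].min(0)+P[k].max(0))/2).round(4))
cv2.imwrite("pics/w1.png",im[:,:,::-1])
go(.585,.315,.026)
E
```

```text
t: 2.75
eef_pos: [0.5456, 0.326, 0.224]
eef_rot: [0.701, -0.7, 0.094, -0.097]
ft_force: [0.8, -0.8, 1.0]
opening: 0.0556
t: 3.17
eef_pos: [0.5807, 0.3159, 0.1476]
eef_rot: [-0.7, 0.702, -0.098, 0.094]
ft_force: [0.2, 0.1, -0.7]
opening: 0.0556
0.81 [261.0, 187.7] 0.061 476 [0.5818 0.3146] [0.5816 0.3143 0.0588]
0.33 [304.8, 304.7] 0.011 1445 [0.5868 0.1543] [0.5846 0.2239 0.116 ]
t 3.27 tcp [0.5825 0.317  0.1516] op 0.0554 F [ 0.1 -0.8  0. ]
tilt(deg) 0.01 toolx [ 0.963 -0.268 -0.   ] toolz [ 0.268  0.963 -0.   ] yaw -15.55
shift units [ 0.15  6.28 -0.06]
```

View pics/w1.png

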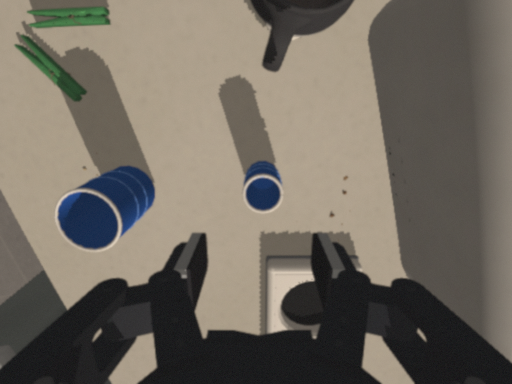

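The wrist picture shows cup_small at (261,188), between the jaws' lines. The large cup is at left (90,215), the mug handle at the top, and the rack's largest well at (305,305). I'll measure again now that the arm has stopped.

```bash
cat >> h.py <<'E'
def rim(cam,q,h,r,pose=None,s=None,tol=.006,near=None):
    if cam=="wrist": s=arm.read_state(); pose=wpose(s)
    im,d=arm.read_camera(cam); out=[]
    for t in arm.trace(cam,q)[:4]:
        v,u=np.nonzero(t["region"]); dd=d[v,u]; P=world(cam,np.c_[u,v],d=dd,pose=pose)[dd>0]
        k=abs(P[:,2]-h)<tol
        if k.sum()<20: continue
        c=circ(P[k],r-.00125)[:2]; out.append((round(t["conf"],2),c))
        print(cam,q,round(t["conf"],2),t["at"],k.sum(),"c",c.round(4),"" if s is None else s["eef_pos"].round(4))
    return im,d,out
E
python3 - <<'E'
from h import *
for i in range(3): rim("wrist","cup_small",.06,.017)
rim("scene","cup_small",.06,.017)
rim("wrist","cup_large",.084,.027)
go(.585,.315,.026)
E
```

```text
wrist cup_small 0.95 [260.2, 190.9] 489 c [0.5818 0.3147] [0.5825 0.317  0.1516]
wrist cup_small 0.91 [255.1, 189.4] 482 c [0.5818 0.3147] [0.5834 0.3173 0.1534]
wrist cup_small 0.98 [255.8, 191.7] 480 c [0.5818 0.3146] [0.5836 0.3172 0.1534]
scene cup_small 0.5 [207.4, 171.4] 34 c [0.5811 0.3152] 
wrist cup_large 0.62 [102.0, 203.1] 1145 c [0.4466 0.3372] [0.5833 0.3167 0.1521]
t 3.77 tcp [0.5831 0.3165 0.1517] op 0.0553 F [ 0.2 -0.1 -0. ]
tilt(deg) 0.03 toolx [ 0.963 -0.269  0.   ] toolz [0.269 0.963 0.   ] yaw -15.63
shift units [ 0.11  6.28 -0.05]
```

```bash
python3 -m jog '[{"xyz":[0,1,-0.1],"turn":[0,0,0]},{"xyz":[0,1,0],"turn":[0,0,0]},{"xyz":[0,1,0],"turn":[0,0,0]},{"xyz":[0,1,0],"turn":[0,0,0]},{"xyz":[0,1,0],"turn":[0,0,0]},{"xyz":[0,0.8,0],"turn":[0,0,0]},{"xyz":[0,0.4,0],"turn":[0,0,0]},{"xyz":[0,0,0],"turn":[0,0,0]}]' 
python3 -m jog '[{"xyz":[0,0,0],"turn":[0,0,0]},{"xyz":[0,0,0],"turn":[0,0,0]},{"xyz":[0,0,0],"turn":[0,0,0]},{"xyz":[0,0,0],"turn":[0,0,0]},{"xyz":[0,0,0],"turn":[0,0,0]},{"xyz":[0,0,0],"turn":[0,0,0]}]' 1 30
python3 - <<'E'
from h import *
go(.5385,-.06,.13)
E
```

```text
t: 4.43
eef_pos: [0.5808, 0.3138, 0.0246]
eef_rot: [-0.7, 0.701, -0.098, 0.095]
ft_force: [0.1, -0.2, -0.7]
opening: 0.0556
t: 4.93
eef_pos: [0.5835, 0.3149, 0.0288]
eef_rot: [0.701, -0.7, 0.095, -0.097]
ft_force: [0.1, 0.4, 4.5]
opening: 0.0337
t 4.93 tcp [0.5835 0.3149 0.0288] op 0.0337 F [0.1 0.4 4.5]
tilt(deg) 0.14 toolx [ 0.963 -0.27   0.002] toolz [0.27  0.963 0.001] yaw -15.64
shift units [  2.9   -5.08 -18.65]
```

```bash
python3 -m jog '[{"xyz":[0,-1,0],"turn":[0,0,0]},{"xyz":[0,-1,0],"turn":[0,0,0]},{"xyz":[0,-1,0],"turn":[0,0,0]},{"xyz":[0.2,-1,-1],"turn":[0,0,0]},{"xyz":[0.2,-1,-1],"turn":[0,0,0]},{"xyz":[0.2,0,-1],"turn":[0,0,0]},{"xyz":[0.2,0,-1],"turn":[0,0,0]},{"xyz":[0.2,0,-1],"turn":[0,0,0]}]'
python3 -m jog '[{"xyz":[0.2,0,-1],"turn":[0,0,0]},{"xyz":[0.2,0,-1],"turn":[0,0,0]},{"xyz":[0.2,0,-1],"turn":[0,0,0]},{"xyz":[0.2,0,-1],"turn":[0,0,0]},{"xyz":[0.2,0,-1],"turn":[0,0,0]},{"xyz":[0.2,0,-1],"turn":[0,0,0]},{"xyz":[0.2,0,-1],"turn":[0,0,0]},{"xyz":[0.2,0,-1],"turn":[0,0,0]}]'
python3 -m jog '[{"xyz":[0.2,0,-1],"turn":[0,0,0]},{"xyz":[0,0,-1],"turn":[0,0,0]},{"xyz":[0,0,-1],"turn":[0,0,0]},{"xyz":[0,0,0],"turn":[0,0,0]},{"xyz":[0,0,0],"turn":[0,0,0]},{"xyz":[0,0,0],"turn":[0,0,0]}]'
python3 - <<'E'
from h import *
s=arm.read_state(); im,d=arm.read_camera("wrist"); T=wpose(s)
cv2.imwrite("pics/w2.png",im[:,:,::-1])
im,d=arm.read_camera("top"); cv2.imwrite("pics/t2.png",im[:,:,::-1])
go(.5385,-.06,.036)
E
```

```text
t: 5.6
eef_pos: [0.5747, 0.212, 0.1279]
eef_rot: [0.701, -0.7, 0.096, -0.096]
ft_force: [0.2, -0.4, -0.5]
opening: 0.0333
t: 6.27
eef_pos: [0.562, 0.0491, 0.1271]
eef_rot: [-0.701, 0.701, -0.096, 0.096]
ft_force: [0.2, 0.4, -0.4]
opening: 0.0332
t: 6.77
eef_pos: [0.5502, -0.0083, 0.1272]
eef_rot: [0.701, -0.7, 0.096, -0.096]
ft_force: [-0.1, 0.5, -0.6]
opening: 0.0332
t 6.87 tcp [ 0.5503 -0.0079  0.1273] op 0.0331 F [ 0.3  0.4 -1. ]
tilt(deg) 0.02 toolx [ 0.963 -0.269 -0.   ] toolz [0.269 0.963 0.   ] yaw -15.58
shift units [ 0.13  4.56 -2.67]
```

View pics/w2.png

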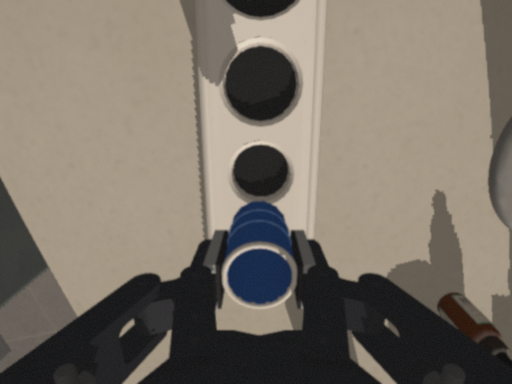

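View pics/t2.png

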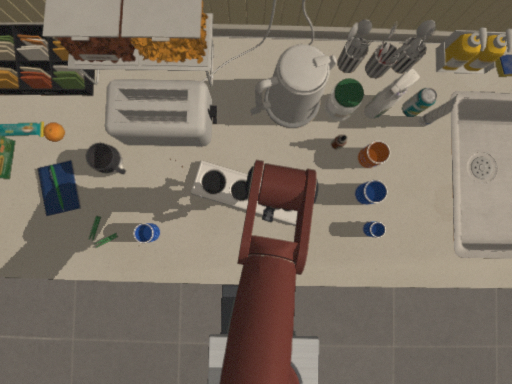

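The wrist view shows wells at (261,170) and (261,82), and the small cup held at (260,265). I'll turn the wells into positions using the wrist camera.

```bash
python3 - <<'E'
from h import *
s=arm.read_state(); im,d=arm.read_camera("wrist"); T=wpose(s)
g=cv2.cvtColor(im,cv2.COLOR_RGB2GRAY); n,l,st,ce=cv2.connectedComponentsWithStats((g<60).astype(np.uint8))
for (u,v) in [(261,170),(261,82)]:
    k=l[v,u]; vv,uu=np.nonzero(l==k); P=world("wrist",np.c_[uu,vv],z=.010,pose=T); print(st[k],P.mean(0).round(4),np.ptp(P,axis=0).round(4), ((P.max(0)+P.min(0))/2).round(4))
E
```

```text
[ 234  146   54   51 2130] [0.5539 0.0023 0.01  ] [0.0493 0.0475 0.    ] [0.5536 0.0019 0.01  ]
[ 226   48   70   73 4022] [0.5742 0.0752 0.01  ] [0.0597 0.0589 0.    ] [0.5739 0.0747 0.01  ]
```

```bash
cat >> h.py <<'E'
SEAT={"cup_small":(.5367,-.060),"cup_medium":(.554,.0025),"cup_large":(.5743,.0748),"cup_largest":(.597,.1567)}
DIM={"cup_small":(.017,.060),"cup_medium":(.022,.072),"cup_large":(.027,.084),"cup_largest":(.032,.096)}
def held(q,tipz):
    """held cup: rim circle, with rim = upper band; prints centre offset from TCP in tool x,z and needed shifts to seat"""
    r,h=DIM[q]; s=arm.read_state(); T=wpose(s); im,d=arm.read_camera("wrist")
    hsv=cv2.cvtColor(im,cv2.COLOR_RGB2HSV); m=(hsv[...,0]>100)&(hsv[...,0]<130)&(hsv[...,1]>90)&(d>0)
    n,l,st,ce=cv2.connectedComponentsWithStats(m.astype(np.uint8)); 
    # include white rim: dilate
    v,u=np.nonzero(cv2.dilate(m.astype(np.uint8),np.ones((9,9)))*(d>0))
    P=world("wrist",np.c_[u,v],d=d[v,u],pose=T); k=np.hypot(*(P[:,:2]-s["eef_pos"][:2]).T)<r+.012; P=P[k]
    pz=s["eef_pos"][2]; c=None
    H=P[(P[:,2]<pz+.06)]; zt=np.percentile(H[:,2],98)
    for e in (.004,.008):
        B=H[H[:,2]>zt-e]; c=circ(B,r-.00125)[:2]; print("rim z",zt.round(4),"minz",H[:,2].min().round(4),len(B),"c",c.round(4),"tcp",s["eef_pos"].round(4))
    Rm=toolR(s); off=Rm.T@np.r_[c-s["eef_pos"][:2],0]; print("offset tool mm",(off*1e3).round(1))
    dd=Rm.T@np.r_[np.array(SEAT[q])-c,(.010+h)-zt]; print("shift units to seated",(dd/.02).round(2))
E
python3 - <<'E'
from h import *
held("cup_small",0)
go(*SEAT["cup_small"],.036)
E
```

```text
rim z 0.1593 minz 0.0097 1442 c [ 0.5499 -0.0077] tcp [ 0.5503 -0.0079  0.1273]
rim z 0.1593 minz 0.0097 2105 c [ 0.5499 -0.0075] tcp [ 0.5503 -0.0079  0.1273]
offset tool mm [-0.5  0.   0.3]
shift units to seated [ 0.07  4.46 -2.71]
t 6.97 tcp [ 0.5503 -0.0079  0.1273] op 0.0331 F [-0.  -0.8 -1.8]
tilt(deg) 0.01 toolx [ 0.963 -0.268 -0.   ] toolz [0.268 0.963 0.   ] yaw -15.57
shift units [ 0.04  4.56 -2.69]
```

```bash
python3 -m jog '[{"xyz":[0.05,0,-1],"turn":[0,0,0]},{"xyz":[0,0,-1],"turn":[0,0,0]},{"xyz":[0,0.5,-0.7],"turn":[0,0,0]},{"xyz":[0,1,0],"turn":[0,0,0]},{"xyz":[0,0.8,0],"turn":[0,0,0]},{"xyz":[0,0,0],"turn":[0,0,0]},{"xyz":[0,0,0],"turn":[0,0,0]}]'
python3 - <<'E'
from h import *
held("cup_small",0)
E
```

```text
t: 7.55
eef_pos: [0.5359, -0.0604, 0.0804]
eef_rot: [0.701, -0.7, 0.097, -0.095]
ft_force: [0.2, -0.2, 0.1]
opening: 0.0334
rim z 0.1124 minz 0.0071 1434 c [ 0.5355 -0.0602] tcp [ 0.5359 -0.0604  0.0804]
rim z 0.1124 minz 0.0071 2098 c [ 0.5355 -0.06  ] tcp [ 0.5359 -0.0604  0.0804]
offset tool mm [-0.4  0.   0.3]
shift units to seated [0.06 2.12 0.01]
```

```bash
python3 -m jog '[{"xyz":[0.05,0.7,0],"turn":[0,0,0]},{"xyz":[0,0.6,0],"turn":[0,0,0]},{"xyz":[0,0.4,0],"turn":[0,0,0]},{"xyz":[0,0.2,0],"turn":[0,0,0]},{"xyz":[0,0.1,0],"turn":[0,0,0]},{"xyz":[0,0.1,0],"turn":[0,0,0]},{"xyz":[0,0,0],"turn":[0,0,0]}]'
python3 - <<'E'
from h import *
held("cup_small",0)
E
```

```text
t: 8.18
eef_pos: [0.5376, -0.0613, 0.0393]
eef_rot: [0.701, -0.701, 0.096, -0.096]
ft_force: [0.7, -0.1, -0.5]
opening: 0.0334
rim z 0.0713 minz 0.0073 1444 c [ 0.5372 -0.061 ] tcp [ 0.5376 -0.0613  0.0393]
rim z 0.0713 minz 0.0073 2118 c [ 0.5372 -0.0608] tcp [ 0.5376 -0.0613  0.0393]
offset tool mm [-0.5  0.   0.3]
shift units to seated [-0.04  0.06  0.03]
```

```bash
python3 -m jog '[{"xyz":[0,0.05,0],"turn":[0,0,0]},{"xyz":[0,0,0],"turn":[0,0,0]}]'
python3 -m jog '[{"xyz":[0,0,0],"turn":[0,0,0]},{"xyz":[0,0,0],"turn":[0,0,0]},{"xyz":[0,0,0],"turn":[0,0,0]},{"xyz":[0,0,0],"turn":[0,0,0]},{"xyz":[0,0,0],"turn":[0,0,0]}]' -0.3
python3 -m jog '[{"xyz":[0,-0.5,0],"turn":[0,0,0]},{"xyz":[0,-1,0],"turn":[0,0,0]},{"xyz":[0,-1,0],"turn":[0,0,0]},{"xyz":[0,-1,0],"turn":[0,0,0]},{"xyz":[0,-1,0],"turn":[0,0,0]},{"xyz":[0,-1,0],"turn":[0,0,0]},{"xyz":[0,0,0],"turn":[0,0,0]}]' -0.5
python3 - <<'E'
from h import *
im,d,o=rim("wrist","cup_small",.070,.017)
cv2.imwrite("pics/w3.png",im[:,:,::-1])
go(.469,-.3055,.13)
E
```

```text
t: 8.4
eef_pos: [0.5381, -0.0614, 0.0389]
eef_rot: [-0.7, 0.701, -0.096, 0.097]
ft_force: [-0.0, -0.2, -0.4]
opening: 0.0331
t: 8.82
eef_pos: [0.5376, -0.0613, 0.0384]
eef_rot: [-0.701, 0.701, -0.096, 0.096]
ft_force: [0.2, 0.4, 0.2]
opening: 0.0558
t: 9.4
eef_pos: [0.5406, -0.062, 0.1543]
eef_rot: [-0.7, 0.701, -0.093, 0.099]
ft_force: [0.8, 0.3, 0.8]
opening: 0.0639
wrist cup_small 0.65 [253.2, 189.4] 526 c [ 0.5366 -0.0617] [ 0.5406 -0.062   0.1543]
t 9.5 tcp [ 0.5383 -0.0615  0.1497] op 0.0644 F [-0.2  0.4  0.5]
tilt(deg) 0.15 toolx [ 0.963 -0.27   0.003] toolz [0.27  0.963 0.   ] yaw -15.64
shift units [ -0.05   0.98 -12.68]
```

View pics/w3.png

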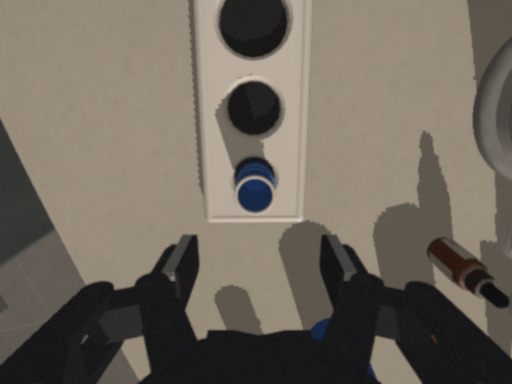

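cup_small stands upright in its well at (254,188), with its rim at z≈70 mm. On to the medium cup.

```bash
python3 -m jog '[{"xyz":[0,0,-1],"turn":[0,0,0]},{"xyz":[0,0,-1],"turn":[0,0,0]},{"xyz":[0,0,-1],"turn":[0,0,0]},{"xyz":[0,0,-1],"turn":[0,0,0]},{"xyz":[0,0,-1],"turn":[0,0,0]},{"xyz":[0,0,-1],"turn":[0,0,0]},{"xyz":[0,0,-1],"turn":[0,0,0]},{"xyz":[0,0,-1],"turn":[0,0,0]}]'
python3 -m jog '[{"xyz":[0,0,-1],"turn":[0,0,0]},{"xyz":[0,0,-1],"turn":[0,0,0]},{"xyz":[0,0,-1],"turn":[0,0,0]},{"xyz":[0,0,-1],"turn":[0,0,0]},{"xyz":[0,0,-0.7],"turn":[0,0,0]},{"xyz":[0,0,0],"turn":[0,0,0]},{"xyz":[0,0,0],"turn":[0,0,0]},{"xyz":[0,0,0],"turn":[0,0,0]}]'
python3 - <<'E'
from h import *
im,d,o=rim("wrist","cup_medium",.072,.022)
cv2.imwrite("pics/w4.png",im[:,:,::-1])
rim("wrist","cup_largest",.096,.032)
go(.469,-.3055,.038)
E
```

```text
t: 10.17
eef_pos: [0.493, -0.2157, 0.1463]
eef_rot: [0.701, -0.7, 0.097, -0.095]
ft_force: [0.4, -0.3, 0.2]
opening: 0.0643
t: 10.83
eef_pos: [0.4689, -0.3051, 0.1475]
eef_rot: [0.701, -0.7, 0.096, -0.096]
ft_force: [0.5, 0.8, -0.4]
opening: 0.0641
wrist cup_medium 0.82 [256.2, 194.8] 694 c [ 0.469  -0.3068] [ 0.4689 -0.3051  0.1475]
wrist cup_largest 0.76 [478.3, 117.8] 235 c [ 0.6804 -0.3023] [ 0.4692 -0.305   0.1479]
t 11.03 tcp [ 0.4694 -0.3051  0.1482] op 0.064 F [ 0.3 -0.   0.7]
tilt(deg) 0.01 toolx [ 0.963 -0.268 -0.   ] toolz [0.268 0.963 0.   ] yaw -15.57
shift units [-0.01  5.51 -0.03]
```

View pics/w4.png

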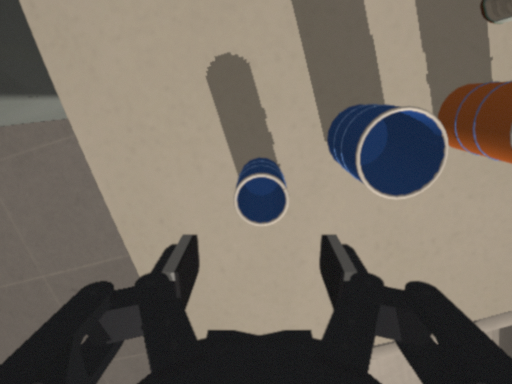

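The medium cup is centred between the jaws at (261,195). The largest is at (395,150), blue, with the orange one beyond it at (480,120).

```bash
python3 -m jog '[{"xyz":[0,1,-0.08],"turn":[0,0,0]},{"xyz":[0,1,0],"turn":[0,0,0]},{"xyz":[0,1,0],"turn":[0,0,0]},{"xyz":[0,1,0],"turn":[0,0,0]},{"xyz":[0,1,0],"turn":[0,0,0]},{"xyz":[0,0.5,0],"turn":[0,0,0]},{"xyz":[0,0,0],"turn":[0,0,0]},{"xyz":[0,0,0],"turn":[0,0,0]}]'
python3 -m jog '[{"xyz":[0,0,0],"turn":[0,0,0]},{"xyz":[0,0,0],"turn":[0,0,0]},{"xyz":[0,0,0],"turn":[0,0,0]},{"xyz":[0,0,0],"turn":[0,0,0]},{"xyz":[0,0,0],"turn":[0,0,0]},{"xyz":[0,0,0],"turn":[0,0,0]}]' 1 30
python3 - <<'E'
from h import *
go(*SEAT["cup_medium"],.18)
E
```

```text
t: 11.7
eef_pos: [0.4687, -0.3071, 0.0383]
eef_rot: [0.701, -0.7, 0.096, -0.096]
ft_force: [0.4, 0.3, 0.4]
opening: 0.0638
t: 12.2
eef_pos: [0.4698, -0.3084, 0.0403]
eef_rot: [-0.7, 0.701, -0.095, 0.097]
ft_force: [-0.3, 1.1, 6.3]
opening: 0.0424
t 12.2 tcp [ 0.4698 -0.3084  0.0403] op 0.0424 F [-0.3  1.1  6.3]
tilt(deg) 0.19 toolx [ 0.963 -0.27   0.003] toolz [ 0.27   0.963 -0.001] yaw -15.63
shift units [-0.11 -7.01 16.09]
```

```bash
python3 -m jog '[{"xyz":[0,-1,0],"turn":[0,0,0]},{"xyz":[0,-1,0],"turn":[0,0,0]},{"xyz":[0,-1,0],"turn":[0,0,0]},{"xyz":[0,-1,0],"turn":[0,0,0]},{"xyz":[0,-1,0.5],"turn":[0,0,0]},{"xyz":[0,-1,1],"turn":[0,0,0]},{"xyz":[0,-1,1],"turn":[0,0,0]},{"xyz":[0,0,1],"turn":[0,0,0]}]'
python3 -m jog '[{"xyz":[0,0,1],"turn":[0,0,0]},{"xyz":[0,0,1],"turn":[0,0,0]},{"xyz":[0,0,1],"turn":[0,0,0]},{"xyz":[0,0,1],"turn":[0,0,0]},{"xyz":[0,0,1],"turn":[0,0,0]},{"xyz":[0,0,1],"turn":[0,0,0]},{"xyz":[0,0,1],"turn":[0,0,0]},{"xyz":[0,0,1],"turn":[0,0,0]}]'
python3 -m jog '[{"xyz":[0,0,1],"turn":[0,0,0]},{"xyz":[0,0,1],"turn":[0,0,0]},{"xyz":[0,0,1],"turn":[0,0,0]},{"xyz":[0,0,1],"turn":[0,0,0]},{"xyz":[0,0,0.5],"turn":[0,0,0]},{"xyz":[0,0,0],"turn":[0,0,0]},{"xyz":[0,0,0],"turn":[0,0,0]},{"xyz":[0,0,0],"turn":[0,0,0]}]'
python3 - <<'E'
from h import *
held("cup_medium",0)
E
```

```text
t: 12.87
eef_pos: [0.4897, -0.2409, 0.1836]
eef_rot: [-0.699, 0.702, -0.094, 0.099]
ft_force: [1.4, -0.0, 0.2]
opening: 0.0425
t: 13.53
eef_pos: [0.5306, -0.0849, 0.1782]
eef_rot: [0.701, -0.701, 0.096, -0.096]
ft_force: [-0.4, -1.4, -0.4]
opening: 0.0423
t: 14.2
eef_pos: [0.5547, -0.0001, 0.1782]
eef_rot: [-0.7, 0.701, -0.096, 0.096]
ft_force: [-0.1, 0.4, -0.1]
opening: 0.0424
rim z 0.2107 minz 0.008 1870 c [0.5546 0.0015] tcp [ 5.547e-01 -1.000e-04  1.782e-01]
rim z 0.2107 minz 0.008 2753 c [0.5546 0.0017] tcp [ 5.547e-01 -1.000e-04  1.782e-01]
offset tool mm [-0.5 -0.   1.7]
shift units to seated [-0.04  6.43  0.03]
```

```bash
python3 -m jog '[{"xyz":[-0.04,1,0.03],"turn":[0,0,0]},{"xyz":[0,1,0],"turn":[0,0,0]},{"xyz":[0,1,0],"turn":[0,0,0]},{"xyz":[0,1,0],"turn":[0,0,0]},{"xyz":[0,0.7,0],"turn":[0,0,0]},{"xyz":[0,0,0],"turn":[0,0,0]},{"xyz":[0,0,0],"turn":[0,0,0]}]'
python3 - <<'E'
from h import *
held("cup_medium",0)
E
```

```text
t: 14.83
eef_pos: [0.5535, 0.0008, 0.0836]
eef_rot: [-0.7, 0.701, -0.097, 0.096]
ft_force: [0.3, 1.1, 0.4]
opening: 0.0423
rim z 0.1161 minz 0.0068 1969 c [0.5534 0.0023] tcp [0.5535 0.0008 0.0836]
rim z 0.1161 minz 0.0068 2828 c [0.5534 0.0026] tcp [0.5535 0.0008 0.0836]
offset tool mm [-0.6  0.   1.7]
shift units to seated [0.03 1.71 0.01]
```

```bash
python3 -m jog '[{"xyz":[0.03,0.6,0],"turn":[0,0,0]},{"xyz":[0,0.4,0],"turn":[0,0,0]},{"xyz":[0,0.3,0],"turn":[0,0,0]},{"xyz":[0,0.2,0],"turn":[0,0,0]},{"xyz":[0,0.15,0],"turn":[0,0,0]},{"xyz":[0,0,0],"turn":[0,0,0]},{"xyz":[0,0,0],"turn":[0,0,0]}]'
python3 - <<'E'
from h import *
held("cup_medium",0)
E
```

```text
t: 15.47
eef_pos: [0.555, 0.0014, 0.0513]
eef_rot: [-0.701, 0.701, -0.096, 0.096]
ft_force: [-0.0, -1.0, -0.8]
opening: 0.0426
rim z 0.0838 minz 0.0068 1927 c [0.5549 0.0029] tcp [0.555  0.0014 0.0513]
rim z 0.0838 minz 0.0068 2804 c [0.5549 0.0031] tcp [0.555  0.0014 0.0513]
offset tool mm [-0.6 -0.   1.6]
shift units to seated [-0.04  0.09 -0.04]
```

```bash
python3 -m jog '[{"xyz":[0,0.1,0],"turn":[0,0,0]},{"xyz":[0,0,0],"turn":[0,0,0]}]'
python3 -m jog '[{"xyz":[0,0,0],"turn":[0,0,0]},{"xyz":[0,0,0],"turn":[0,0,0]},{"xyz":[0,0,0],"turn":[0,0,0]},{"xyz":[0,0,0],"turn":[0,0,0]},{"xyz":[0,0,0],"turn":[0,0,0]}]' -0.5
python3 -m jog '[{"xyz":[0,-0.5,0],"turn":[0,0,0]},{"xyz":[0,-1,0],"turn":[0,0,0]},{"xyz":[0,-1,0],"turn":[0,0,0]},{"xyz":[0,-1,0],"turn":[0,0,0]},{"xyz":[0,-1,0],"turn":[0,0,0]},{"xyz":[0,-1,0],"turn":[0,0,0]},{"xyz":[0,0,0],"turn":[0,0,0]}]' -0.7
python3 - <<'E'
from h import *
im,d,o=rim("wrist","cup_medium",.082,.022)
rim("wrist","cup_small",.070,.017)
cv2.imwrite("pics/w5.png",im[:,:,::-1])
go(.4455,.3375,.16)
E
```

```text
t: 15.68
eef_pos: [0.5556, 0.0014, 0.0503]
eef_rot: [0.701, -0.7, 0.096, -0.097]
ft_force: [-0.7, -0.1, 4.3]
opening: 0.0425
t: 16.1
eef_pos: [0.5547, 0.0014, 0.0491]
eef_rot: [-0.701, 0.701, -0.096, 0.096]
ft_force: [0.7, 0.0, -0.0]
opening: 0.0639
t: 16.68
eef_pos: [0.5579, 0.001, 0.1654]
eef_rot: [0.701, -0.701, 0.093, -0.099]
ft_force: [-0.0, -1.2, 1.3]
opening: 0.0726
wrist cup_medium 0.8 [252.9, 187.4] 704 c [0.5546 0.0027] [0.5579 0.001  0.1654]
wrist cup_small 0.89 [256.2, 249.8] 428 c [ 0.5369 -0.061 ] [0.5556 0.0013 0.1607]
t 16.88 tcp [0.5541 0.0014 0.1581] op 0.0727 F [ 0.4  0.1 -0.3]
tilt(deg) 0.11 toolx [ 0.963 -0.27  -0.002] toolz [ 0.27   0.963 -0.   ] yaw -15.64
shift units [-9.76 -0.08 14.72]
```

View pics/w5.png

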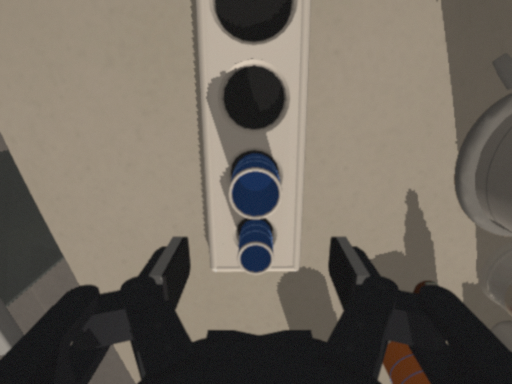

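Both cups stand in their wells, medium at (255,190) and small at (256,250). Now the large cup.

```bash
python3 -m jog '[{"xyz":[-0.6,0,0.8],"turn":[0,0,0]},{"xyz":[-0.6,0,0.8],"turn":[0,0,0]},{"xyz":[-0.6,0,0.8],"turn":[0,0,0]},{"xyz":[-0.6,0,0.8],"turn":[0,0,0]},{"xyz":[-0.6,0,0.8],"turn":[0,0,0]},{"xyz":[-0.6,0,0.8],"turn":[0,0,0]},{"xyz":[-0.6,0,0.8],"turn":[0,0,0]},{"xyz":[-0.6,0,0.8],"turn":[0,0,0]}]'
python3 -m jog '[{"xyz":[-0.6,0,0.8],"turn":[0,0,0]},{"xyz":[-0.6,0,0.8],"turn":[0,0,0]},{"xyz":[-0.6,0,0.8],"turn":[0,0,0]},{"xyz":[-0.6,0,0.8],"turn":[0,0,0]},{"xyz":[-0.6,0,0.8],"turn":[0,0,0]},{"xyz":[-0.6,0,0.8],"turn":[0,0,0]},{"xyz":[-0.2,0,0.8],"turn":[0,0,0]},{"xyz":[0,0,0.8],"turn":[0,0,0]}]'
python3 -m jog '[{"xyz":[-0.4,0,0.8],"turn":[0,0,0]},{"xyz":[-0.4,0,0.8],"turn":[0,0,0]},{"xyz":[0,0,0.3],"turn":[0,0,0]},{"xyz":[0,0,0],"turn":[0,0,0]},{"xyz":[0,0,0],"turn":[0,0,0]},{"xyz":[0,0,0],"turn":[0,0,0]}]'
python3 - <<'E'
from h import *
im,d,o=rim("wrist","cup_large",.084,.027)
cv2.imwrite("pics/w6.png",im[:,:,::-1])
c=o[0][1]; go(c[0],c[1],.050)
E
```

```text
t: 17.55
eef_pos: [0.4954, 0.1512, 0.1573]
eef_rot: [-0.7, 0.701, -0.097, 0.095]
ft_force: [0.1, -0.3, 0.7]
opening: 0.073
t: 18.22
eef_pos: [0.4564, 0.2948, 0.1571]
eef_rot: [-0.7, 0.701, -0.097, 0.095]
ft_force: [-0.3, -0.0, 0.1]
opening: 0.0728
t: 18.72
eef_pos: [0.453, 0.3342, 0.1586]
eef_rot: [-0.7, 0.701, -0.097, 0.096]
ft_force: [-0.3, -0.1, -0.2]
opening: 0.0723
wrist cup_large 0.95 [249.8, 189.2] 913 c [0.4454 0.3373] [0.453  0.3342 0.1586]
t 18.82 tcp [0.4532 0.3343 0.159 ] op 0.0725 F [-0.2 -0.5 -0.5]
tilt(deg) 0.03 toolx [ 0.963 -0.27  -0.   ] toolz [ 0.27   0.963 -0.001] yaw -15.69
shift units [-0.42  5.45  0.04]
```

View pics/w6.png

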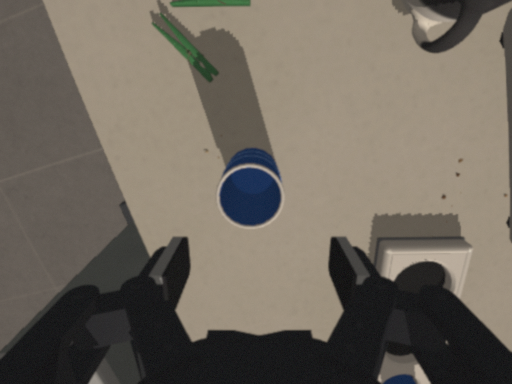

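The large cup is at (251,195), 8 mm off along the jaw axis. I'll correct that while descending.

```bash
python3 -m jog '[{"xyz":[-0.42,0.5,0],"turn":[0,0,0]},{"xyz":[0,1,0],"turn":[0,0,0]},{"xyz":[0,1,0],"turn":[0,0,0]},{"xyz":[0,1,0],"turn":[0,0,0]},{"xyz":[0,1,0],"turn":[0,0,0]},{"xyz":[0,0.9,0],"turn":[0,0,0]},{"xyz":[0,0,0],"turn":[0,0,0]},{"xyz":[0,0,0],"turn":[0,0,0]}]'
python3 -m jog '[{"xyz":[0,0,0],"turn":[0,0,0]},{"xyz":[0,0,0],"turn":[0,0,0]},{"xyz":[0,0,0],"turn":[0,0,0]},{"xyz":[0,0,0],"turn":[0,0,0]},{"xyz":[0,0,0],"turn":[0,0,0]},{"xyz":[0,0,0],"turn":[0,0,0]}]' 1 30
python3 - <<'E'
from h import *
go(*SEAT["cup_large"],.18)
E
```

```text
t: 19.48
eef_pos: [0.4436, 0.3366, 0.0498]
eef_rot: [-0.7, 0.701, -0.097, 0.095]
ft_force: [-0.1, 0.7, 0.7]
opening: 0.0726
t: 19.98
eef_pos: [0.4462, 0.3381, 0.0531]
eef_rot: [0.701, -0.7, 0.095, -0.097]
ft_force: [-0.3, -0.7, 5.7]
opening: 0.0524
t 19.98 tcp [0.4462 0.3381 0.0531] op 0.0524 F [-0.3 -0.7  5.7]
tilt(deg) 0.18 toolx [ 0.963 -0.27   0.002] toolz [0.27  0.963 0.002] yaw -15.64
shift units [  9.73  -6.35 -10.94]
```

```bash
python3 -m jog '[{"xyz":[0,-1,0],"turn":[0,0,0]},{"xyz":[0,-1,0],"turn":[0,0,0]},{"xyz":[0,-1,0],"turn":[0,0,0]},{"xyz":[0.4,-1,-0.5],"turn":[0,0,0]},{"xyz":[0.8,-1,-0.9],"turn":[0,0,0]},{"xyz":[0.8,-1,-0.9],"turn":[0,0,0]},{"xyz":[0.8,-0.3,-0.9],"turn":[0,0,0]},{"xyz":[0.8,0,-0.9],"turn":[0,0,0]}]'
python3 -m jog '[{"xyz":[0.8,0,-0.9],"turn":[0,0,0]},{"xyz":[0.8,0,-0.9],"turn":[0,0,0]},{"xyz":[0.8,0,-0.9],"turn":[0,0,0]},{"xyz":[0.8,0,-0.9],"turn":[0,0,0]},{"xyz":[0.8,0,-0.9],"turn":[0,0,0]},{"xyz":[0.8,0,-0.9],"turn":[0,0,0]},{"xyz":[0.8,0,-0.9],"turn":[0,0,0]},{"xyz":[0,0,0],"turn":[0,0,0]}]'
python3 -m jog '[{"xyz":[0,0,0],"turn":[0,0,0]},{"xyz":[0,0,0],"turn":[0,0,0]}]'
python3 - <<'E'
from h import *
held("cup_large",0)
E
```

```text
t: 20.65
eef_pos: [0.4937, 0.2386, 0.18]
eef_rot: [0.701, -0.7, 0.095, -0.097]
ft_force: [0.8, 0.3, -0.5]
opening: 0.0525
t: 21.32
eef_pos: [0.5671, 0.0842, 0.1768]
eef_rot: [-0.7, 0.701, -0.097, 0.098]
ft_force: [0.4, -1.4, -0.3]
opening: 0.0525
t: 21.48
eef_pos: [0.5656, 0.0878, 0.1767]
eef_rot: [0.701, -0.7, 0.097, -0.096]
ft_force: [-0.4, -0.6, -0.5]
opening: 0.0529
rim z 0.2084 minz 0.0072 2415 c [0.565  0.0878] tcp [0.5656 0.0878 0.1767]
rim z 0.2084 minz 0.0072 3416 c [0.5651 0.0881] tcp [0.5656 0.0878 0.1767]
offset tool mm [-0.5  0.   0.1]
shift units to seated [ 0.63  5.72 -0.51]
```

```bash
python3 -m jog '[{"xyz":[0.63,0,-0.51],"turn":[0,0,0]},{"xyz":[0,1,0],"turn":[0,0,0]},{"xyz":[0,1,0],"turn":[0,0,0]},{"xyz":[0,1,0],"turn":[0,0,0]},{"xyz":[0,0.9,0],"turn":[0,0,0]},{"xyz":[0,0,0],"turn":[0,0,0]},{"xyz":[0,0,0],"turn":[0,0,0]}]'
python3 - <<'E'
from h import *
held("cup_large",0)
E
```

```text
t: 22.12
eef_pos: [0.5747, 0.0745, 0.0982]
eef_rot: [-0.7, 0.701, -0.097, 0.095]
ft_force: [-0.1, -0.6, -0.5]
opening: 0.0529
rim z 0.1299 minz 0.0065 2440 c [0.5742 0.0745] tcp [0.5747 0.0745 0.0982]
rim z 0.1299 minz 0.0065 3437 c [0.5742 0.0747] tcp [0.5747 0.0745 0.0982]
offset tool mm [-0.5  0.   0.1]
shift units to seated [0.01 1.8  0.01]
```

```bash
python3 -m jog '[{"xyz":[0,0.6,0],"turn":[0,0,0]},{"xyz":[0,0.4,0],"turn":[0,0,0]},{"xyz":[0,0.3,0],"turn":[0,0,0]},{"xyz":[0,0.25,0],"turn":[0,0,0]},{"xyz":[0,0.2,0],"turn":[0,0,0]},{"xyz":[0,0,0],"turn":[0,0,0]},{"xyz":[0,0,0],"turn":[0,0,0]}]'
python3 - <<'E'
from h import *
held("cup_large",0)
E
```

```text
t: 22.75
eef_pos: [0.5755, 0.0743, 0.0642]
eef_rot: [0.701, -0.701, 0.096, -0.096]
ft_force: [-0.2, -0.5, -1.3]
opening: 0.0525
rim z 0.0959 minz 0.0069 2439 c [0.5749 0.0743] tcp [0.5755 0.0743 0.0642]
rim z 0.0959 minz 0.0069 3430 c [0.575  0.0745] tcp [0.5755 0.0743 0.0642]
offset tool mm [-0.6  0.   0.1]
shift units to seated [-0.04  0.1   0.01]
```

```bash
python3 -m jog '[{"xyz":[0,0.1,0],"turn":[0,0,0]},{"xyz":[0,0,0],"turn":[0,0,0]}]'
python3 -m jog '[{"xyz":[0,0,0],"turn":[0,0,0]},{"xyz":[0,0,0],"turn":[0,0,0]},{"xyz":[0,0,0],"turn":[0,0,0]},{"xyz":[0,0,0],"turn":[0,0,0]},{"xyz":[0,0,0],"turn":[0,0,0]}]' -0.7
python3 -m jog '[{"xyz":[0,-0.5,0],"turn":[0,0,0]},{"xyz":[0,-1,0],"turn":[0,0,0]},{"xyz":[0,-1,0],"turn":[0,0,0]},{"xyz":[0,-1,0],"turn":[0,0,0]},{"xyz":[0,-1,0],"turn":[0,0,0]},{"xyz":[0,-1,0],"turn":[0,0,0]},{"xyz":[0,0,0],"turn":[0,0,0]}]' -0.9
python3 - <<'E'
from h import *
im,d,o=rim("wrist","cup_large",.094,.027)
cv2.imwrite("pics/w7.png",im[:,:,::-1])
go(.573,-.292,.17)
E
```

```text
t: 22.97
eef_pos: [0.5761, 0.0743, 0.0631]
eef_rot: [0.701, -0.7, 0.096, -0.097]
ft_force: [0.9, -0.2, 2.7]
opening: 0.0524
t: 23.38
eef_pos: [0.5754, 0.0743, 0.0622]
eef_rot: [-0.701, 0.701, -0.096, 0.096]
ft_force: [0.1, 0.1, 0.9]
opening: 0.0726
t: 23.97
eef_pos: [0.5785, 0.0743, 0.1786]
eef_rot: [0.701, -0.7, 0.093, -0.099]
ft_force: [0.8, -0.1, 0.8]
opening: 0.0812
wrist cup_large 0.73 [253.4, 187.5] 846 c [0.5752 0.0737] [0.5785 0.0743 0.1786]
t 24.07 tcp [0.5762 0.0743 0.1738] op 0.0811 F [ 0.1 -0.4 -0.1]
tilt(deg) 0.16 toolx [ 0.963 -0.269  0.003] toolz [0.269 0.963 0.001] yaw -15.63
shift units [  4.78   0.19 -17.68]
```

View pics/w7.png

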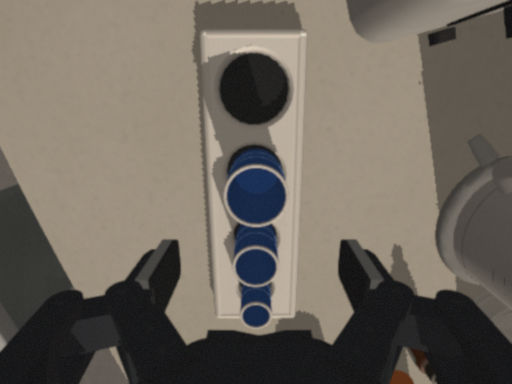

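Three cups are in place, and the largest well is free at (254,88). Now to the largest blue cup.

```bash
python3 -m jog '[{"xyz":[0.2,0,-1],"turn":[0,0,0]},{"xyz":[0.2,0,-1],"turn":[0,0,0]},{"xyz":[0.2,0,-1],"turn":[0,0,0]},{"xyz":[0.2,0,-1],"turn":[0,0,0]},{"xyz":[0.2,0,-1],"turn":[0,0,0]},{"xyz":[0.2,0,-1],"turn":[0,0,0]},{"xyz":[0.2,0,-1],"turn":[0,0,0]},{"xyz":[0.2,0,-1],"turn":[0,0,0]}]'
python3 -m jog '[{"xyz":[0.4,0,-1],"turn":[0,0,0]},{"xyz":[0.4,0,-1],"turn":[0,0,0]},{"xyz":[0.4,0,-1],"turn":[0,0,0]},{"xyz":[0.4,0,-1],"turn":[0,0,0]},{"xyz":[0.4,0,-1],"turn":[0,0,0]},{"xyz":[0.4,0,-1],"turn":[0,0,0]},{"xyz":[0.4,0,-1],"turn":[0,0,0]},{"xyz":[0.4,0,-1],"turn":[0,0,0]}]'
python3 -m jog '[{"xyz":[0,0,-1],"turn":[0,0,0]},{"xyz":[0,0,-0.6],"turn":[0,0,0]},{"xyz":[0,0,0],"turn":[0,0,0]},{"xyz":[0,0,0],"turn":[0,0,0]},{"xyz":[0,0,0],"turn":[0,0,0]}]'
python3 - <<'E'
from h import *
im,d,o=rim("wrist","cup_largest",.096,.032)
cv2.imwrite("pics/w8.png",im[:,:,::-1])
go(.573,-.292,.062)
E
```

```text
t: 24.73
eef_pos: [0.5619, -0.0891, 0.1701]
eef_rot: [0.701, -0.7, 0.097, -0.095]
ft_force: [-0.1, 0.5, -0.1]
opening: 0.081
t: 25.4
eef_pos: [0.5807, -0.2603, 0.17]
eef_rot: [0.701, -0.7, 0.097, -0.095]
ft_force: [0.4, 0.3, 0.8]
opening: 0.0811
t: 25.82
eef_pos: [0.5729, -0.2895, 0.1716]
eef_rot: [0.701, -0.7, 0.096, -0.096]
ft_force: [-0.8, 0.6, 0.5]
opening: 0.0808
wrist cup_largest 0.6 [262.9, 194.3] 1125 c [ 0.5726 -0.293 ] [ 0.5729 -0.2895  0.1716]
t 25.92 tcp [ 0.5732 -0.2894  0.1721] op 0.0817 F [-0.2  0.1  0.1]
tilt(deg) 0.03 toolx [ 0.963 -0.268 -0.   ] toolz [0.268 0.963 0.   ] yaw -15.57
shift units [ 0.03  5.51 -0.13]
```

View pics/w8.png

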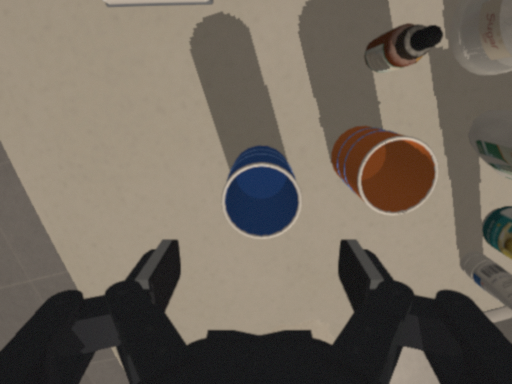

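The blue cup_largest is between the jaws at (262,195). The orange look-alike is off to the right at (395,172), clear by about 17 mm.

```bash
python3 -m jog '[{"xyz":[0,0.5,-0.17],"turn":[0,0,0]},{"xyz":[0,1,0],"turn":[0,0,0]},{"xyz":[0,1,0],"turn":[0,0,0]},{"xyz":[0,1,0],"turn":[0,0,0]},{"xyz":[0,1,0],"turn":[0,0,0]},{"xyz":[0,1,0],"turn":[0,0,0]},{"xyz":[0,0,0],"turn":[0,0,0]},{"xyz":[0,0,0],"turn":[0,0,0]}]'
python3 -m jog '[{"xyz":[0,0,0],"turn":[0,0,0]},{"xyz":[0,0,0],"turn":[0,0,0]},{"xyz":[0,0,0],"turn":[0,0,0]},{"xyz":[0,0,0],"turn":[0,0,0]},{"xyz":[0,0,0],"turn":[0,0,0]},{"xyz":[0,0,0],"turn":[0,0,0]}]' 1 30
python3 - <<'E'
from h import *
go(*SEAT["cup_largest"],.22)
E
```

```text
t: 26.58
eef_pos: [0.5711, -0.2927, 0.0604]
eef_rot: [0.701, -0.7, 0.097, -0.095]
ft_force: [-0.1, 0.3, 0.6]
opening: 0.081
t: 27.08
eef_pos: [0.5733, -0.2946, 0.0643]
eef_rot: [-0.7, 0.701, -0.095, 0.097]
ft_force: [-0.1, -0.0, 5.6]
opening: 0.0636
t 27.08 tcp [ 0.5733 -0.2946  0.0643] op 0.0636 F [-0.1 -0.   5.6]
tilt(deg) 0.2 toolx [ 0.963 -0.27   0.003] toolz [ 0.27   0.963 -0.001] yaw -15.64
shift units [-4.92 -7.82 22.04]
```

```bash
python3 -m jog '[{"xyz":[0,-1,0],"turn":[0,0,0]},{"xyz":[0,-1,0],"turn":[0,0,0]},{"xyz":[0,-1,0],"turn":[0,0,0]},{"xyz":[0,-1,0],"turn":[0,0,0]},{"xyz":[0,-1,0],"turn":[0,0,0]},{"xyz":[0,-1,0.5],"turn":[0,0,0]},{"xyz":[-0.2,-1,1],"turn":[0,0,0]},{"xyz":[-0.2,-0.8,1],"turn":[0,0,0]}]'
python3 -m jog '[{"xyz":[-0.2,0,1],"turn":[0,0,0]},{"xyz":[-0.2,0,1],"turn":[0,0,0]},{"xyz":[-0.2,0,1],"turn":[0,0,0]},{"xyz":[-0.2,0,1],"turn":[0,0,0]},{"xyz":[-0.2,0,1],"turn":[0,0,0]},{"xyz":[-0.2,0,1],"turn":[0,0,0]},{"xyz":[-0.2,0,1],"turn":[0,0,0]},{"xyz":[-0.2,0,1],"turn":[0,0,0]}]'
python3 -m jog '[{"xyz":[-0.3,0,1],"turn":[0,0,0]},{"xyz":[-0.3,0,1],"turn":[0,0,0]},{"xyz":[-0.3,0,1],"turn":[0,0,0]},{"xyz":[-0.3,0,1],"turn":[0,0,0]},{"xyz":[-0.3,0,1],"turn":[0,0,0]},{"xyz":[-0.3,0,1],"turn":[0,0,0]},{"xyz":[-0.3,0,1],"turn":[0,0,0]},{"xyz":[-0.3,0,1],"turn":[0,0,0]}]'
python3 -m jog '[{"xyz":[0,0,1],"turn":[0,0,0]},{"xyz":[0,0,1],"turn":[0,0,0]},{"xyz":[0,0,1],"turn":[0,0,0]},{"xyz":[0,0,0],"turn":[0,0,0]},{"xyz":[0,0,0],"turn":[0,0,0]},{"xyz":[0,0,0],"turn":[0,0,0]}]'
python3 - <<'E'
from h import *
held("cup_largest",0)
E
```

```text
t: 27.75
eef_pos: [0.5778, -0.2435, 0.2195]
eef_rot: [-0.7, 0.701, -0.097, 0.097]
ft_force: [0.9, -0.3, 0.7]
opening: 0.0639
t: 28.42
eef_pos: [0.5897, -0.0797, 0.2176]
eef_rot: [0.701, -0.7, 0.097, -0.096]
ft_force: [-0.7, 0.1, -1.0]
opening: 0.0635
t: 29.08
eef_pos: [0.5865, 0.0872, 0.2177]
eef_rot: [-0.7, 0.701, -0.097, 0.096]
ft_force: [0.6, 0.3, -1.0]
opening: 0.0634
t: 29.58
eef_pos: [0.6029, 0.1435, 0.2177]
eef_rot: [-0.7, 0.701, -0.097, 0.096]
ft_force: [0.2, 0.0, -1.1]
opening: 0.0634
rim z 0.2501 minz 0.0076 2861 c [0.6028 0.1451] tcp [0.6029 0.1435 0.2177]
rim z 0.2501 minz 0.0076 4098 c [0.6029 0.1454] tcp [0.6029 0.1435 0.2177]
offset tool mm [-0.5 -0.   1.8]
shift units to seated [-0.43  7.21  0.47]
```

```bash
python3 -m jog '[{"xyz":[-0.43,0,0.47],"turn":[0,0,0]},{"xyz":[0,1,0],"turn":[0,0,0]},{"xyz":[0,1,0],"turn":[0,0,0]},{"xyz":[0,1,0],"turn":[0,0,0]},{"xyz":[0,1,0],"turn":[0,0,0]},{"xyz":[0,1,0],"turn":[0,0,0]},{"xyz":[0,0.4,0],"turn":[0,0,0]},{"xyz":[0,0,0],"turn":[0,0,0]}]'
python3 - <<'E'
from h import *
im=arm.read_camera("wrist")[0]; cv2.imwrite("pics/w9.png",im[:,:,::-1])
held("cup_largest",0)
E
```

```text
t: 30.3
eef_pos: [0.5953, 0.1551, 0.1074]
eef_rot: [-0.7, 0.701, -0.098, 0.095]
ft_force: [-0.6, -0.0, -0.6]
opening: 0.0632
rim z 0.1418 minz 0.0073 2912 c [0.5966 0.1568] tcp [0.5966 0.1552 0.1095]
rim z 0.1418 minz 0.0073 4156 c [0.5967 0.1571] tcp [0.5966 0.1552 0.1095]
offset tool mm [-0.5 -0.   1.8]
shift units to seated [ 0.03  1.79 -0.01]
```

View pics/w9.png

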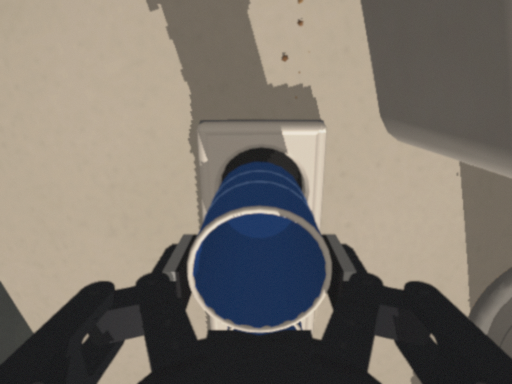

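The cup is lined up over the largest well, whose rim shows at (262,165). Lowering.

```bash
python3 -m jog '[{"xyz":[0.03,0.6,0],"turn":[0,0,0]},{"xyz":[0,0.4,0],"turn":[0,0,0]},{"xyz":[0,0.3,0],"turn":[0,0,0]},{"xyz":[0,0.25,0],"turn":[0,0,0]},{"xyz":[0,0.2,0],"turn":[0,0,0]},{"xyz":[0,0,0],"turn":[0,0,0]},{"xyz":[0,0,0],"turn":[0,0,0]}]'
python3 - <<'E'
from h import *
held("cup_largest",0)
E
```

```text
t: 30.98
eef_pos: [0.5982, 0.1552, 0.0752]
eef_rot: [-0.701, 0.701, -0.096, 0.096]
ft_force: [-0.4, 0.8, -1.0]
opening: 0.0637
rim z 0.1076 minz 0.0072 2893 c [0.5981 0.1568] tcp [0.5982 0.1552 0.0752]
rim z 0.1076 minz 0.0072 4146 c [0.5982 0.157 ] tcp [0.5982 0.1552 0.0752]
offset tool mm [-0.6 -0.   1.7]
shift units to seated [-0.05  0.08 -0.03]
```

```bash
python3 -m jog '[{"xyz":[0,0.1,0],"turn":[0,0,0]},{"xyz":[0,0,0],"turn":[0,0,0]}]'
python3 -m jog '[{"xyz":[0,0,0],"turn":[0,0,0]},{"xyz":[0,0,0],"turn":[0,0,0]},{"xyz":[0,0,0],"turn":[0,0,0]},{"xyz":[0,0,0],"turn":[0,0,0]},{"xyz":[0,0,0],"turn":[0,0,0]}]' -0.9
python3 -m jog '[{"xyz":[0,-0.5,0],"turn":[0,0,0]},{"xyz":[0,-1,0],"turn":[0,0,0]},{"xyz":[0,-1,0],"turn":[0,0,0]},{"xyz":[0,-1,0],"turn":[0,0,0]},{"xyz":[0,-1,0],"turn":[0,0,0]},{"xyz":[0,-1,0],"turn":[0,0,0]},{"xyz":[0,-1,0],"turn":[0,0,0]},{"xyz":[0,0,0],"turn":[0,0,0]}]'
python3 -m jog '[{"xyz":[-1,0,0],"turn":[0,0,0]},{"xyz":[-1,0,0.5],"turn":[0,0,0]},{"xyz":[-1,0,1],"turn":[0,0,0]},{"xyz":[-0.5,0,1],"turn":[0,0,0]},{"xyz":[0,0,1],"turn":[0,0,0]},{"xyz":[0,0,1],"turn":[0,0,0]},{"xyz":[0,0,1],"turn":[0,0,0]},{"xyz":[0,0,1],"turn":[0,0,0]}]'
python3 -m jog '[{"xyz":[0,0,1],"turn":[0,0,0]},{"xyz":[0,0,1],"turn":[0,0,0]},{"xyz":[0,0,1],"turn":[0,0,0]},{"xyz":[0,0,1],"turn":[0,0,0]},{"xyz":[0,0,1],"turn":[0,0,0]},{"xyz":[0,0,0],"turn":[0,0,0]},{"xyz":[0,0,0],"turn":[0,0,0]},{"xyz":[0,0,0],"turn":[0,0,0]}]'
python3 - <<'E'
from h import *
im,d=arm.read_camera("top")
uu,vv=np.meshgrid(np.arange(512),np.arange(384)); W=world("top",np.c_[uu.ravel(),vv.ravel()],d=d.ravel())
for q,(r,h) in DIM.items():
    g=np.array(SEAT[q])+[.002,0]; k=(np.hypot(*(W[:,:2]-g).T)<r+.008)&(abs(W[:,2]-h-.01)<.006); T=W[k]
    print(q,k.sum(),"rim z",np.percentile(T[:,2],90).round(4),"c-seat mm",((circ(T,r-.00125)[:2]-g)*1e3).round(1))
cv2.imwrite("pics/t10.png",cv2.resize(im[110:260,80:420],None,fx=2.3,fy=2.3,interpolation=2)[:,:,::-1])
im,d=arm.read_camera("scene"); cv2.imwrite("pics/s10.png",cv2.resize(im[100:290,120:400],None,fx=2.8,fy=2.8,interpolation=2)[:,:,::-1])
for q in("mug","dropper"):
  for t in arm.look_for("top",q)[:1]: print(q,t)
E
```

```text
t: 31.2
eef_pos: [0.5987, 0.1553, 0.0743]
eef_rot: [0.701, -0.7, 0.096, -0.097]
ft_force: [-0.7, 0.1, 2.5]
opening: 0.0634
t: 31.62
eef_pos: [0.598, 0.1551, 0.0731]
eef_rot: [-0.701, 0.701, -0.096, 0.096]
ft_force: [0.3, -0.2, -0.3]
opening: 0.0806
t: 32.28
eef_pos: [0.6008, 0.1556, 0.2098]
eef_rot: [0.701, -0.7, 0.093, -0.099]
ft_force: [0.7, -0.2, 0.9]
opening: 0.0808
t: 32.95
eef_pos: [0.5655, 0.3001, 0.2027]
eef_rot: [-0.7, 0.701, -0.096, 0.096]
ft_force: [-0.4, 0.2, -0.0]
opening: 0.0812
t: 33.62
eef_pos: [0.5924, 0.395, 0.2026]
eef_rot: [-0.7, 0.701, -0.096, 0.096]
ft_force: [-0.2, -0.1, 1.0]
opening: 0.0813
cup_small 39 rim z 0.0724 c-seat mm [ 0.8 -1.3]
cup_medium 51 rim z 0.0841 c-seat mm [1.2 0.5]
cup_large 71 rim z 0.0969 c-seat mm [ 1.6 -1.1]
cup_largest 87 rim z 0.108 c-seat mm [1.6 0. ]
mug {'at': [118.4, 164.9], 'conf': 0.91}
dropper {'at': [339.8, 139.3], 'conf': 0.62}
```

View pics/t10.png

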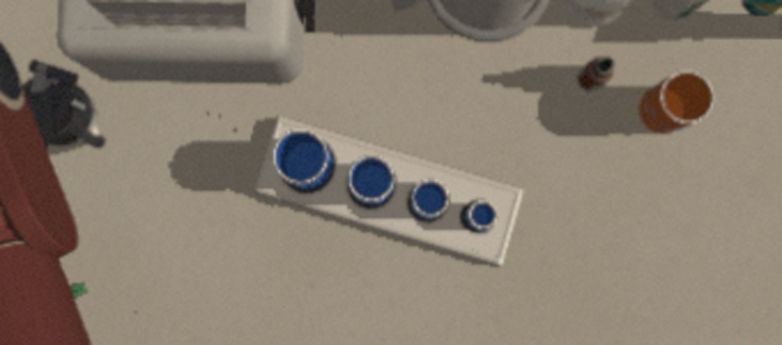

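View pics/s10.png

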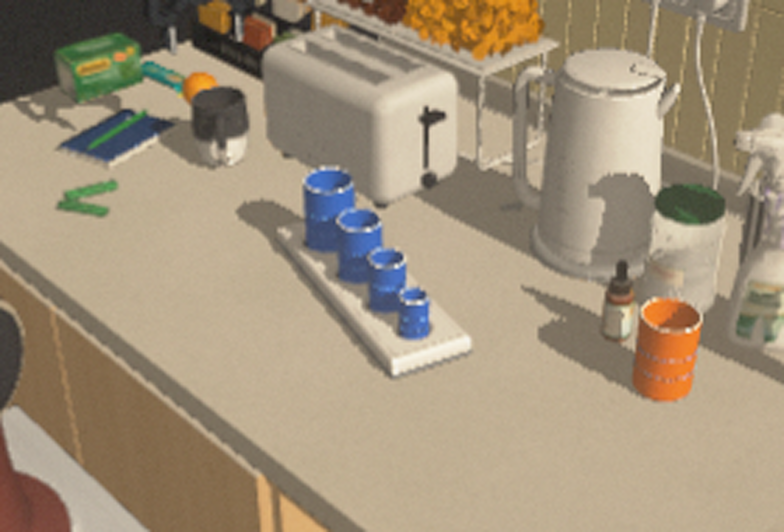

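All four cups stand upright in order, with their rims at seated height. The mug, dropper and orange cup are where they were, and the arm is clear of everything.

```bash
python3 -c "
from plant import arm
print(arm.hand_in())"
```

```text
the job is handed in; nothing more can be done
None
```

All four blue cups are back in the white rack, smallest well to largest, upright and at seated height. I handed the job in at about 34 s with the arm clear of everything. The orange look-alike, mug and dropper were not touched.

- **Seating:** the last top view put the rims at 72, 84, 97 and 108 mm. Fully seated should be 70, 82, 94 and 106 mm, so they read 2–3 mm high. That is about the calibration error: the wrist camera put the last three cups 1–2 mm above seat height just before I lowered them the final 2 mm and let go.
- **Centring:** each cup's rim is within 2 mm of its well's centre.
- **Forces:** the highest wrist-force reading at the end of a move was about 6 N; peaks within a move weren't read.
- **Disagreements:** the top camera read x about 2–3 mm larger than the wrist and scene cameras, so I placed by the wrist camera. In the last check the network put the mug 14 pixels off its first position. The arm was partly covering it then, and both the top and scene views show it where it was.

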